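# Open the supply valve and hold the push tap half down to fill the jug

## Task

Open the water supply: wind the handwheel clockwise by its upright spinner handle until the steel gate it drives touches the stop lug at the end of its guides. Then press the push tap's round plunger down about halfway, 12 mm of its 24 mm travel and never to the bottom, and finish while still holding it there: the tap springs shut if let go. Leave the jug standing under the spout and all the other things where they are.

Things in the scene. Friction and masses are not known exactly. Their poses are not given: they have to be found in the camera images.
- valve: supply valve fixed on the ledge, left or right: dark steel base plate 240 x 110 x 12 mm (x -90 to +150, y +-55) with two guide rails along x, a grey bridge and a handwheel on top; pipe stub 28 mm across at x -75. All but the wheel and its handle is under 50 mm high. Origin: on the ledge under the wheel's axis; x along the guides, away from the robot (yaw within 0.3 rad), to the stop lug; z up
- handwheel (a joint): turn of the grey handwheel (rad), growing clockwise seen from above, 0 to 7.5; starts between 0 and 1.4. At 7.5 the gate touches the stop and the wheel turns no further. Rim: centre-line radius 45 mm, bar 12 mm thick, top 72 mm above the ledge. Dry friction about 0.15 N m (3.5 N at the handle); it stays where it is left
- wheel_hub (a point): point on the wheel's vertical axis, 100 mm above the ledge (level with spinner_grip; the solid hub ends at 74 mm)
- spinner_grip (a point): middle of the upright black spinner handle on the wheel rim, 45 mm from the axis, 100 mm above the ledge. The handle is a cylinder 20 mm across, from 74 to 116 mm above the ledge, and spins freely on its own vertical pin, so a gripper that holds it can go round the circle without turning. At wheel value 0 it lies on the valve's +x side of the hub
- gate (a joint): travel of the steel gate plate along the valve's x (m), driven by the wheel at 8 mm per rad: 0.060 = its upturned nose touches the stop lug; starts between 0 and 0.011
- gate_nose (a point): centre of the front face of the gate's upturned nose, 34 mm above the ledge (nose 10 mm thick, 50 mm wide, top at 47 mm)
- stop_face (a point): centre of the stop lug's face that the nose comes to touch, 135 mm from the wheel axis along the valve's x, 34 mm above the ledge (lug 15 mm thick, 70 mm wide, top at 48 mm)
- tap: self-closing push tap fixed on the ledge, on the other side from the valve: steel pillar 40 mm across on a drip plate 210 x 110 x 12 mm (x -165 to +45, y +-55), spout at 142 to 178 mm height reaching 120 mm along its -x, towards the robot (yaw within 0.3 rad), round plunger on top (part of it). Origin: on the ledge under the pillar's axis, z up
- plunger (a joint): how far the plunger is pressed down (m), 0 at rest to 0.024 at the bottom. Spring: 3 N to start it moving, 0.3 N more per mm (6.6 N at 12 mm, about 10 N at the bottom); it springs back when let go
- plunger_top (a point): centre of the plunger's flat top, 48 mm across over all (flat part 40 mm), 245 mm above the ledge at rest, straight above the tap's origin; moves down with the plunger
- jug: steel jug, 86 mm across, 112 mm tall, with a side handle along its y, standing loose on the drip plate under the spout. Origin at the centre of its underside, z up
- soap_dish: white ceramic dish 120 x 80 x 22 mm with a bar of soap (top at 30 mm), loose, between the valve and the tap; origin at the centre of its underside, z up
- mug: plastic mug 80 mm across, 90 mm tall, handle at its +y, loose; origin at the centre of its underside, z up
- bottle: glass bottle with a lid, 64 mm across, 170 mm tall, loose; origin at the centre of its underside, z up
- bowl: steel bowl 130 mm across, 50 mm tall, loose; origin at the centre of its underside, z up
- tumbler: steel tumbler 70 mm across, 85 mm tall, loose; origin at the centre of its underside, z up
- scrub_brush: wooden scrubbing brush 130 x 45 x 36 mm lying bristles down, loose; origin at the centre of its underside, z up
Mind the look-alikes: they are no part of the job. Of the things like the scrub_brush, leave any that is red or yellow; of the rest the larger one is meant.

How it is judged:
By the outcome, as a careful person would: the job done as asked, in the order asked, and still so for the second after the job is handed in, while the arm keeps its last pose, push and grip.
It also fails if it takes over 54 s, if anything falls off the work surface, if the arm or the gripper's body presses on something with over 40 N, if the wrist force passes 120 N, or if a joint passes its speed limit or range.

## Robot

A 7-joint arm with a two-finger parallel gripper is mounted at the origin on the work surface. World frame = base frame: x ahead of the robot, y to its left, z up, the work surface at z = 0. Lengths are in mm, angles in rad, forces in N, time in s.
With the tool pointing down it reaches from about 350 to 900 mm from the base axis. Payload 7.2 kg.
Tool frame: the origin (TCP) lies at the very end of the fingers, on their centre line; the grasp point (between the pads) lies 19 mm behind it; y points along the fingers, x is the direction in which the jaws open and shut, and the axes are right-handed (so a half turn about y gives the same grasp; the last joint's range is limited). The gripper opens to 88 mm and grips with 3 to 60 N. Pads are 20 mm wide; open, the fingers measure 115 mm over their backs; the gripper's body (75 mm by 178 mm) begins 61 mm behind the grasp point.
Start: joints at [-1.173, 0.411, -0.013, 1.596, 0.006, 1.134, -0.082], TCP at [280.72, 558.413, 222.653] pointing down, gripper open.
Joint ranges: [-2.95, 2.95], [-0.29, 1.99], [-1.47, 1.44], [0.14, 2.54], [-1.03, 4.17], [0.13, 1.85], [-2.86, 2.86]. Speed limits (rad/s): [2.39, 2.39, 3.01, 3.01, 3.14, 3.14, 3.14].

## Interface

Orientations are given as a unit quaternion [x, y, z, w].
In Python, from rig import sense, capture, close_job gives the robot as it stands.
- The arm moves only by the shell command python3 -m crank 'ROWS' [OPENING] [FORCE]. ROWS is a JSON object of lists of equal length, an entry for each row: "travel": the shift along the tool's x, y, z in units of 30 mm (1.0 is 30 mm), a list of three; "roll": the turn about the tool's y in units of 5 degrees (1.0 is 5 degrees). In form: {"travel": [[tx, ty, tz], ...], "roll": [roll, ...]}. A call has 1 to 20 rows; each row is the pose to reach, as a shift and turn from the pose measured when the call began, along the tool's axes at that moment; what a row does not reach only later rows make up. A row lasts 1/12 s, in which the tool goes at most 41.7 mm and 7.16 degrees, less where a joint would pass 70% of its speed; a pose out of reach is approached as far as the arm can. A call with a gripper value outside its range is refused whole. OPENING is the finger opening in mm, from 0 to 87.8, set as the call begins (- or left out, the last holds). The fingers move at their own pace and stop on an object; FORCE is the grip in N (left out, the last holds). Time passes only in rows, so rows that repeat a pose let the fingers close. It gives the time, the measured TCP pose, the force and the opening at its end, in the units of the state.
- sense(): the state, without advancing time (a new reading comes with each control period).
- capture(name): name is "side" or "top" or "wrist"; returns a dict with "image" (480x640x3 uint8, blue, green, red), "mtx" (3x3 intrinsics, pixels), "k1" (the pictures are not rectified: a ray, as slopes to the right and down, at radius r is drawn at 1 + k1 r^2 times it, then the intrinsics apply), "pose" (4x4, takes a point from camera to world coordinates). Camera axes: x right, y up, looking along -z (the intrinsics and any distortion apply to the point x, -y, -z); pixel columns grow to the right and rows downward; lengths in mm; the calibration is good to about 2 mm. A picture is of the moment at which its call begins. There is no depth.
- close_job(): hands the job in, once; it reports no verdict.
The state is a dict: "clock": time; "qpos": joint angles; "qvel": joint speeds; "joint_torque": joint torques, N m; "eef_pos": TCP position; "tcp_rot": TCP orientation; "ft_force": force on the tool from outside, world axes, zero at the start; "wrist_torque": the same for the moment, N m; "opening": finger opening in mm.
Only numpy, scipy, OpenCV 4.12 (cv2) and the standard library are available. Lean on these libraries where they do the work, as an engineer would, in place of code of your own. Each camera call takes 0.05 s, during which the arm holds its last target. There are 200 camera calls.

## Working session

There is one attempt and no reset: what is moved stays moved. The work goes in short steps, Python scripts to look and compute and a shell command to move; the robot and the scene stay as the last step left them, time stands still between calls to the robot, and variables do not carry over. Pictures are saved under pics/ and viewed, about 8 in all and at most 12, crops included, and the job is handed in when it is done.

```bash
ls; mkdir -p pics; cat > h.py <<'E'
import numpy as np, cv2
from rig import sense, capture
def ray(c,u,v):
    K=np.array(c["mtx"],float)
    p=cv2.undistortPoints(np.array([[[u,v]]],float),K,np.array([c["k1"],0,0,0],float))[0,0]
    P=np.array(c["pose"]); d=P[:3,:3]@np.array([p[0],-p[1],-1.]); return P[:3,3],d
def onz(c,u,v,z):
    o,d=ray(c,u,v); return o+d*(z-o[2])/d[2]
def proj(c,X):
    P=np.array(c["pose"]); q=P[:3,:3].T@(np.array(X,float)-P[:3,3]); x,y=q[0]/-q[2],-q[1]/-q[2]
    s=1+c["k1"]*(x*x+y*y); K=np.array(c["mtx"]); return K[0,0]*x*s+K[0,2],K[1,1]*y*s+K[1,2]
E
python3 - <<'E'
from h import *
import pickle
print(sense())
for n in("top","side"):
    c=capture(n); cv2.imwrite(f"pics/{n}0.png",c["image"]); pickle.dump(c,open(f"{n}0.pkl","wb")); print(n,c["mtx"],c["k1"],c["pose"])
E
```

```text
pics
{'clock': 0.0, 'qpos': array([-1.17319901,  0.41185947, -0.01271875,  1.59705953,  0.00564742,
        1.13429325, -0.08218374]), 'qvel': array([ 0.00090954,  0.00022926,  0.00041709, -0.00029137, -0.00044221,
       -0.00204513, -0.00015732]), 'joint_torque': array([-4.49322752e-04, -5.87936354e+01,  6.41620159e-01, -2.91069084e+01,
       -5.39194141e-02,  1.80223963e-02,  1.59186502e-04]), 'eef_pos': array([280.52799006, 557.93255817, 221.82791292]), 'tcp_rot': array([ 0.60222603,  0.37067526, -0.37156756, -0.60154901]), 'ft_force': array([-0.02505449, -0.14355659,  0.23351512]), 'wrist_torque': array([ 0.0559262 , -0.01663173,  0.03461939]), 'opening': 87.60375299121498}
top [[486.87996885   0.         320.63298529]
 [  0.         486.87996885 248.34860912]
 [  0.           0.           1.        ]] -0.050807155521653415 [[-1.88358573e-02  9.87083834e-01 -1.59093416e-01  2.27205358e+02]
 [-9.99812142e-01 -1.93230927e-02 -1.51605024e-03  6.20225139e+01]
 [-4.57064551e-03  1.59034973e-01  9.87262370e-01  1.62264216e+03]
 [ 0.00000000e+00  0.00000000e+00  0.00000000e+00  1.00000000e+00]]
side [[570.85698723   0.         317.05663023]
 [  0.         570.85698723 244.86908324]
 [  0.           0.           1.        ]] -0.012562969370369 [[-7.73823145e-01  3.32050692e-01 -5.39388615e-01 -4.26171806e+02]
 [-6.33355663e-01 -3.95365494e-01  6.65241859e-01  1.17521072e+03]
 [ 7.63837343e-03  8.56404381e-01  5.16249156e-01  1.03294427e+03]
 [ 0.00000000e+00  0.00000000e+00  0.00000000e+00  1.00000000e+00]]
```

View pics/top0.png

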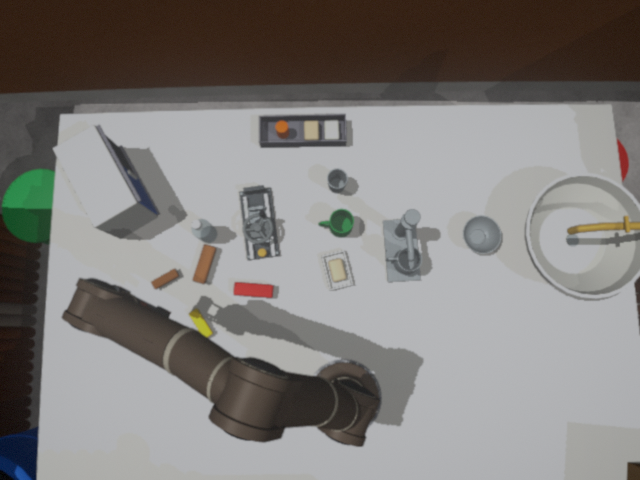

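View pics/side0.png

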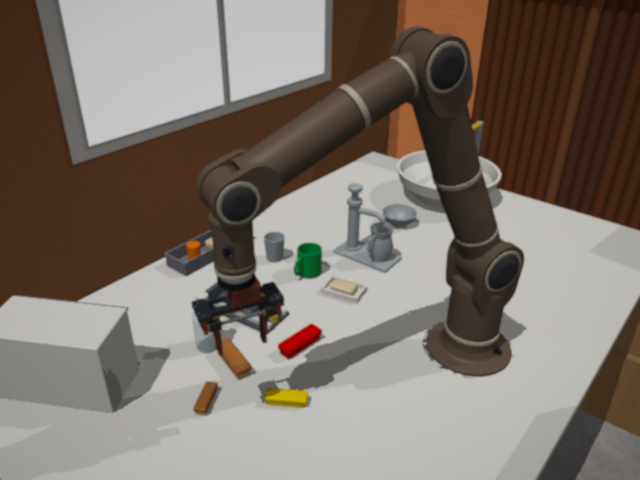

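```bash
python3 - <<'E'
from h import *
import pickle
c=pickle.load(open("top0.pkl","rb"));im=c["image"]
a=cv2.resize(im[175:275,225:295],None,fx=5.7,fy=5.7,interpolation=cv2.INTER_CUBIC)
b=cv2.resize(im[195:295,370:440],None,fx=5.7,fy=5.7,interpolation=cv2.INTER_CUBIC)
cv2.imwrite("pics/crop.png",np.hstack([a,b])); print(a.shape)
E
```

```text
(570, 399, 3)
```

View pics/crop.png

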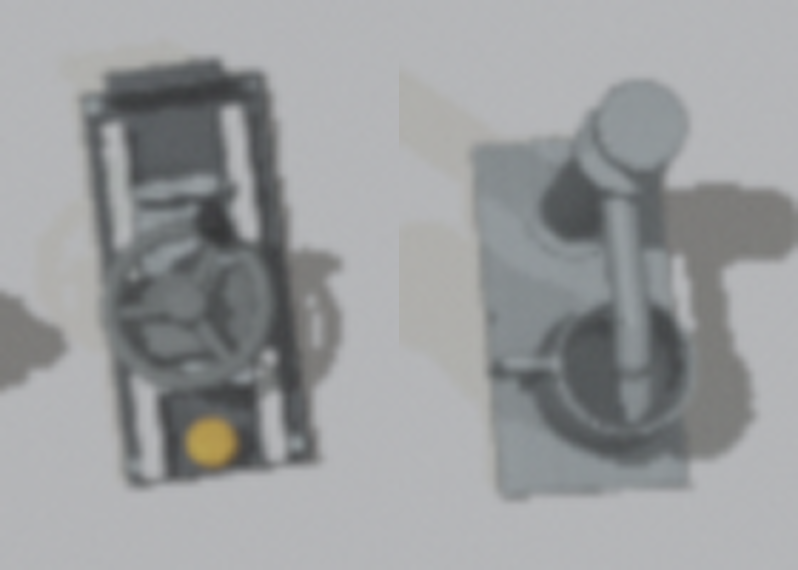

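The valve is on the left of the picture: wheel at about (258,229), black handle at (262,213), yellow pipe stub at (262,252). The tap is on the right, with its plunger top at (412.8,217). I'll turn these into positions.

```bash
python3 - <<'E'
from h import *
import pickle
from scipy.spatial.transform import Rotation as R
c=pickle.load(open("top0.pkl","rb"))
L=lambda x,y:(225+x/5.7-.5,175+y/5.7-.5)
T=lambda x,y:(370+(x-399)/5.7-.5,195+y/5.7-.5)
hub=onz(c,*L(188,308),70); han=onz(c,*L(214,212),116);han2=onz(c,*L(214,215),100)
corn=[onz(c,*L(*p),12) for p in((84,97),(264,73),(128,484),(317,460))]
print("hub",hub,"handle",han,han2,np.linalg.norm((han-hub)[:2]))
print(corn)
pl=onz(c,*T(643,125),245);print("plunger",pl)
tc=[onz(c,*T(*p),12) for p in((474,145),(502,496),(690,487))];print(tc)
for k,cs in(("v",(corn[0]-corn[2],corn[1]-corn[3])),("t",(tc[0]-tc[1],))):
    print(k,[(np.linalg.norm(d),np.arctan2(d[1],d[0])) for d in cs])
y=np.arctan2((corn[0]+corn[1]-corn[2]-corn[3])[1],(corn[0]+corn[1]-corn[2]-corn[3])[0])
u=np.array([np.cos(y),np.sin(y)]);print("hub from plate",sum(corn)[:2]/4-30*u,"yaw",y)
d=(han-hub)[:2];print("wheel", (y-np.arctan2(d[1],d[0])))
s=sense();print(R.from_quat(s["tcp_rot"]).as_matrix().round(3))
E
```

```text
hub [546.77489205 268.78655898  70.        ] handle [591.61072586 248.27505977 116.        ] [593.74630197 250.25087205 100.        ] 49.30490435665783
[array([689.33623474, 339.52059114,  12.        ]), array([701.89122763, 231.15642136,  12.        ]), array([454.10052426, 311.59589074,  12.        ]), array([466.18733809, 200.47239106,  12.        ])]
plunger [ 537.74513862 -203.43611347  245.        ]
[array([ 580.00644872, -147.19049512,   12.        ]), array([ 371.01481538, -155.34535555,   12.        ]), array([ 374.0233887 , -265.25191997,   12.        ])]
v [(np.float64(236.8873748817522), np.float64(0.11815649661395324)), (np.float64(237.6927286728107), np.float64(0.1294524171922572))]
t [(np.float64(209.15067428700436), np.float64(0.03900024760327107))]
hub from plate [548.10848632 266.98138535] yaw 0.12381404149075023
wheel 0.552870935085486
[[ 0.449 -0.001 -0.893]
 [ 0.893 -0.001  0.449]
 [-0.001 -1.    -0.   ]]
```

```bash
python3 -m crank '{"travel":[[-0.15,0,-0.5],[-0.45,0,-1.4],[-0.8,0,-2.5],[-1.2,0,-3.6],[-1.55,0,-4.7],[-1.9,0,-5.8],[-2.25,0,-6.9],[-2.65,0,-8.0],[-3.0,0,-9.1],[-3.35,0,-10.2],[-3.7,0,-11.3],[-4.05,0,-12.3],[-4.3,0,-13.1],[-4.45,0,-13.6],[-4.56,0,-13.89],[-4.56,0,-13.89],[-4.56,0,-13.89],[-4.56,0,-13.89]],"roll":[0.5,1.5,2.5,3.5,4.5,5.5,6.5,7.5,8.5,9.5,10.5,11.5,12.3,12.6,12.66,12.66,12.66,12.66]}' 60 20
python3 - <<'E'
from h import *
import pickle
c=capture("wrist"); pickle.dump(c,open("w1.pkl","wb")); cv2.imwrite("pics/w1.png",c["image"])
from scipy.spatial.transform import Rotation as R
s=sense();print(s["clock"],s["eef_pos"],s["qpos"].round(2));print(R.from_quat(s["tcp_rot"]).as_matrix().round(3))
print(np.array(c["pose"]).round(2),proj(c,(547,268,74)),proj(c,(592,249,116)))
E
```

```text
clock: 1.6
eef_pos: [590.2, 250.4, 222.0]
tcp_rot: [0.707, 0.001, -0.002, -0.707]
ft_force: [-0.8, -0.0, -0.3]
opening: 59.9
1.65 [590.24445127 250.45316775 222.05881434] [-0.72  0.45  0.34  1.57 -0.16  1.15 -0.34]
[[ 1.    -0.001 -0.003]
 [ 0.003 -0.     1.   ]
 [-0.001 -1.    -0.   ]]
[[ 1.0000e+00 -0.0000e+00  0.0000e+00  5.8957e+02]
 [ 0.0000e+00  9.5000e-01  3.0000e-01  3.3507e+02]
 [-0.0000e+00 -3.0000e-01  9.5000e-01  3.8347e+02]
 [ 0.0000e+00  0.0000e+00  0.0000e+00  1.0000e+00]] (np.float64(263.30597641318013), np.float64(204.02015688717717)) (np.float64(320.5295180088517), np.float64(243.48983418457095))
```

View pics/w1.png

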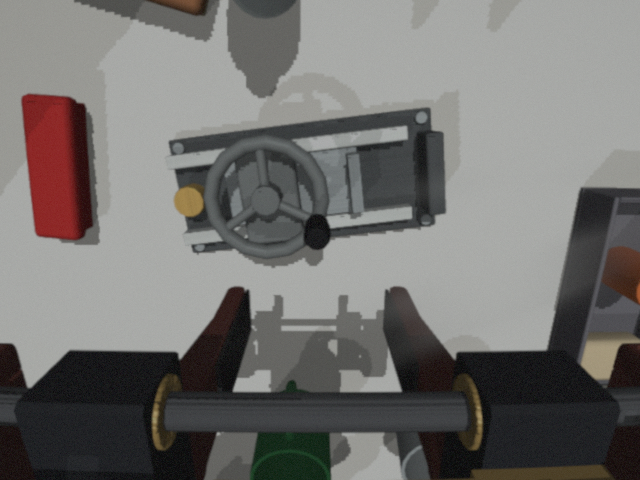

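Seen close by, the hub is at (265,200) and the black handle is centred on (317,231), spanning columns 303–330 and rows 213–249.

```bash
python3 - <<'E'
from h import *
import pickle
c=pickle.load(open("w1.pkl","rb"));im=c["image"].astype(int)
m=((im.max(2)<32)).astype(np.uint8);m[:205]=0;m[260:]=0;m[:,:295]=0;m[:,340:]=0
n,l,st,ce=cv2.connectedComponentsWithStats(m);k=1+st[1:,4].argmax();print(st[k],ce[k])
h=onz(c,*ce[k],95);b=onz(c,265,200,74);r=onz(c,266.5,197,72)
print("handle",h,"hub",b,"rim centre",r,np.linalg.norm((h-b)[:2]))
d=(h-b)[:2];print("wheel angle",0.124-np.arctan2(d[1],d[0]))
for p in((170,140),(429,108),(196,252),(438,226)):print(onz(c,*p,12).round(1))
E
```

```text
[305 215  25  34 591] [316.58714044 230.92893401]
handle [589.16719666 252.12547783  95.        ] hub [548.44889872 271.23001392  74.        ] rim centre [549.45200093 273.23131573  72.        ] 44.97736193274488
wheel angle 0.5626955826560222
[455.1 314.   12. ]
[688.5 342.4  12. ]
[470.  206.1  12. ]
[706.3 233.8  12. ]
```

```bash
python3 -m crank '{"travel":[[0,0.4,0.03],[-0.03,1.1,0.06],[-0.03,1.9,0.06],[-0.03,2.7,0.06],[-0.03,3.4,0.06],[-0.03,4.0,0.06],[-0.03,4.4,0.06],[-0.03,4.6,0.06],[-0.03,4.6,0.06],[-0.03,4.6,0.06]],"roll":[0,0,0,0,0,0,0,0,0,0]}' 60 20
python3 -m crank '{"travel":[[0,0,0],[0,0,0],[0,0,0],[0,0,0],[0,0,0],[0,0,0],[0,0,0],[0,0,0]],"roll":[0,0,0,0,0,0,0,0]}' 8 20
```

```text
clock: 2.48
eef_pos: [589.2, 252.6, 84.4]
tcp_rot: [0.707, 0.001, -0.002, -0.707]
ft_force: [0.1, 0.2, 0.3]
opening: 60.2
clock: 3.15
eef_pos: [589.9, 252.6, 84.6]
tcp_rot: [0.707, 0.001, -0.001, -0.707]
ft_force: [1.8, 0.3, 0.5]
opening: 19.4
```

```bash
cat > arc.py <<'E'
import sys
from h import *
cx,cy,step,n=map(float,sys.argv[1:5]); p=sense()["eef_pos"]; d=p[:2]-[cx,cy]; a0=np.arctan2(d[1],d[0]); print("r",np.hypot(*d),"a",a0,"wheel mod",(0.122-a0)%(2*np.pi))
for k in range(1,int(n)+1):
    a=a0-np.radians(step)*k; q=(np.array([cx,cy])+45*np.array([np.cos(a),np.sin(a)])-p[:2])/30; print("[%.2f,0,%.2f]"%tuple(q),end=",")
E
python3 arc.py 549 270.7 7.5 10
```

```text
r 44.70795102562898 a -0.41694417974472775 wheel mod 0.5389441797447277
[-0.08,0,-0.18],[-0.20,0,-0.34],[-0.33,0,-0.48],[-0.48,0,-0.61],[-0.64,0,-0.71],[-0.82,0,-0.80],[-1.01,0,-0.85],[-1.20,0,-0.89],[-1.40,0,-0.90],[-1.59,0,-0.88],
```

```bash
python3 -m crank '{"travel":[[-0.08,0,-0.18],[-0.2,0,-0.34],[-0.33,0,-0.48],[-0.48,0,-0.61],[-0.64,0,-0.71],[-0.82,0,-0.8],[-1.01,0,-0.85],[-1.2,0,-0.89],[-1.4,0,-0.9],[-1.59,0,-0.88],[-1.59,0,-0.88]],"roll":[0,0,0,0,0,0,0,0,0,0,0]}'
python3 arc.py 549 270.7 9 20
```

```text
clock: 4.07
eef_pos: [541.0, 226.7, 84.6]
tcp_rot: [-0.707, -0.002, 0.002, 0.707]
ft_force: [0.1, 5.0, -2.5]
opening: 19.4
r 44.66982343296554 a -1.7503609073216715 wheel mod 1.8723609073216716
[-0.23,0,0.05],[-0.44,0,0.14],[-0.64,0,0.27],[-0.82,0,0.43],[-0.97,0,0.61],[-1.09,0,0.81],[-1.17,0,1.03],[-1.22,0,1.26],[-1.23,0,1.50],[-1.21,0,1.73],[-1.15,0,1.96],[-1.05,0,2.18],[-0.93,0,2.37],[-0.77,0,2.55],[-0.59,0,2.70],[-0.38,0,2.82],[-0.17,0,2.90],[0.06,0,2.95],[0.30,0,2.96],[0.53,0,2.94],
```

```bash
python3 -m crank '{"travel":[[-0.23,0,0.05],[-0.44,0,0.14],[-0.64,0,0.27],[-0.82,0,0.43],[-0.97,0,0.61],[-1.09,0,0.81],[-1.17,0,1.03],[-1.22,0,1.26],[-1.23,0,1.5],[-1.21,0,1.73],[-1.15,0,1.96],[-1.05,0,2.18],[-0.93,0,2.37],[-0.77,0,2.55],[-0.59,0,2.7],[-0.38,0,2.82],[-0.17,0,2.9],[0.06,0,2.95],[0.3,0,2.96],[0.3,0,2.96]],"roll":[0,0,0,0,0,0,0,0,0,0,0,0,0,0,0,0,0,0,0,0]}'
python3 arc.py 549 270.7 9 19
```

```text
clock: 5.73
eef_pos: [550.8, 316.2, 84.6]
tcp_rot: [-0.707, -0.002, 0.001, 0.708]
ft_force: [2.0, -2.3, 1.1]
opening: 19.3
r 45.555108834795625 a 1.531722025352065 wheel mod 4.873463281827521
[0.23,0,-0.05],[0.46,0,-0.11],[0.67,0,-0.21],[0.87,0,-0.34],[1.04,0,-0.50],[1.19,0,-0.68],[1.30,0,-0.89],[1.38,0,-1.11],[1.43,0,-1.34],[1.44,0,-1.58],[1.41,0,-1.81],[1.35,0,-2.04],[1.25,0,-2.25],[1.12,0,-2.45],[0.96,0,-2.62],[0.77,0,-2.76],[0.57,0,-2.88],[0.35,0,-2.96],[0.12,0,-3.01],
```

```bash
python3 -m crank '{"travel":[[0.23,0,-0.05],[0.46,0,-0.11],[0.67,0,-0.21],[0.87,0,-0.34],[1.04,0,-0.5],[1.19,0,-0.68],[1.3,0,-0.89],[1.38,0,-1.11],[1.43,0,-1.34],[1.44,0,-1.58],[1.41,0,-1.81],[1.35,0,-2.04],[1.25,0,-2.25],[1.12,0,-2.45],[1.12,0,-2.45],[1.12,0,-2.45]],"roll":[0,0,0,0,0,0,0,0,0,0,0,0,0,0,0,0]}'
python3 arc.py 549 270.7 5 10
```

```text
clock: 7.07
eef_pos: [583.9, 242.6, 84.5]
tcp_rot: [-0.706, -0.001, 0.002, 0.708]
ft_force: [-4.8, 1.6, 3.5]
opening: 19.2
r 44.820608536053186 a -0.6779697415606268 wheel mod 0.7999697415606268
[-0.08,0,-0.10],[-0.18,0,-0.19],[-0.28,0,-0.27],[-0.39,0,-0.35],[-0.50,0,-0.41],[-0.62,0,-0.46],[-0.75,0,-0.50],[-0.87,0,-0.53],[-1.00,0,-0.55],[-1.13,0,-0.56],
```

```bash
python3 -m crank '{"travel":[[-0.08,0,-0.1],[-0.18,0,-0.19],[-0.28,0,-0.27],[-0.39,0,-0.35],[-0.44,0,-0.38],[-0.5,0,-0.41],[-0.5,0,-0.41],[-0.5,0,-0.41]],"roll":[0,0,0,0,0,0,0,0]}'
python3 arc.py 549 270.7 3 6
```

```text
clock: 7.73
eef_pos: [569.7, 231.1, 84.6]
tcp_rot: [-0.706, -0.002, 0.001, 0.708]
ft_force: [0.2, 6.6, -1.6]
opening: 19.2
r 44.68054626137837 a -1.0884686501743324 wheel mod 1.2104686501743323
[-0.07,0,-0.04],[-0.14,0,-0.07],[-0.21,0,-0.10],[-0.29,0,-0.13],[-0.36,0,-0.14],[-0.44,0,-0.16],
```

```bash
python3 -m crank '{"travel":[[-0.07,0,-0.04],[-0.14,0,-0.07],[-0.21,0,-0.1],[-0.21,0,-0.1],[-0.21,0,-0.1]],"roll":[0,0,0,0,0]}'
python3 arc.py 549 270.7 3 8
```

```text
clock: 8.15
eef_pos: [569.3, 230.4, 85.0]
tcp_rot: [-0.704, -0.007, -0.003, 0.71]
ft_force: [18.3, 11.9, -17.5]
opening: 19.6
r 45.10593315716069 a -1.1039473429038935 wheel mod 1.2259473429038934
[-0.07,0,-0.03],[-0.15,0,-0.06],[-0.22,0,-0.09],[-0.29,0,-0.11],[-0.37,0,-0.13],[-0.45,0,-0.14],[-0.53,0,-0.15],[-0.60,0,-0.16],
```

```bash
python3 -m crank '{"travel":[[0,0,0],[0,0,0],[0,0,0],[0,0,0],[0,0,0]],"roll":[0,0,0,0,0]}' 60
python3 -m crank '{"travel":[[0,-0.4,0],[0,-1.2,0],[0,-2.2,0],[0,-3.2,0],[0,-4,0],[0,-4.6,0],[0,-4.6,0],[0,-4.6,0]],"roll":[0,0,0,0,0,0,0,0]}'
python3 - <<'E'
from h import *
import pickle
c=capture("wrist"); pickle.dump(c,open("w2.pkl","wb")); im=c["image"]
cv2.imwrite("pics/w2.png",cv2.resize(im[80:280,120:520],None,fx=2,fy=2))
E
```

```text
clock: 8.57
eef_pos: [569.1, 229.7, 85.0]
tcp_rot: [-0.705, -0.007, -0.003, 0.71]
ft_force: [0.6, -0.2, 0.8]
opening: 49.8
clock: 9.23
eef_pos: [567.6, 228.8, 224.8]
tcp_rot: [-0.704, -0.007, -0.004, 0.71]
ft_force: [0.3, 0.3, -0.9]
opening: 60.1
```

View pics/w2.png

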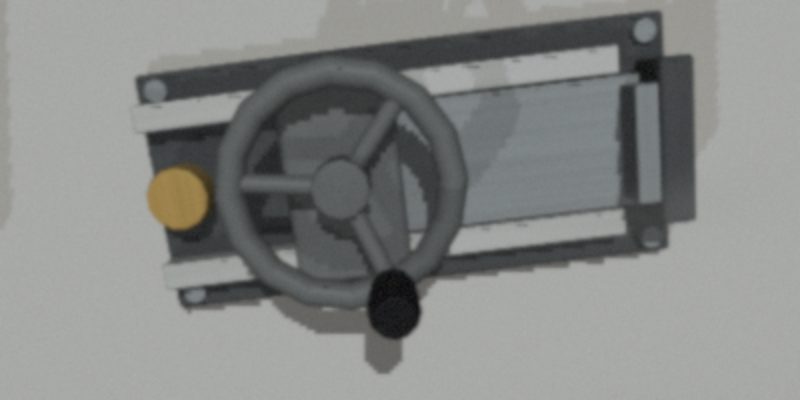

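The nose (crop columns about 640–660) looks to be against the lug (from about 663). The handle is at crop (395,305). I'll check the gap in numbers and work out the move to the tap.

```bash
python3 - <<'E'
from h import *
import pickle
from scipy.spatial.transform import Rotation as R
c=pickle.load(open("w2.pkl","rb"));im=c["image"].astype(int).mean(2)
for r in(125,140,155,170):print(r,im[r,434:470].round().astype(int))
u=np.array([np.cos(.122),np.sin(.122),0]);n=np.array([-u[1],u[0],0])
for s in(110,125,135,150):print(s,[np.round(proj(c,np.array([549,270.5,47.5])+s*u+k*n),1).tolist() for k in(-20,0,20)])
h=onz(c,120+395/2,80+303/2,100);print(h, 0.122-np.arctan2(h[1]-270.7,h[0]-549)+2*np.pi)
s=sense();print(R.from_quat(s["tcp_rot"]).as_matrix().round(3),s["qpos"].round(2))
E
```

```text
125 [ 49  48  60  85 113 128 126 128 125 123 125 127 125 126 113  77  57  60
  67  72  72  71  68  68  70  69  68  68  67  66  72  72 102 132 146 153]
140 [ 46  47  48  59  98 120 127 128 125 125 124 124 125 123 120  90  59  56
  64  68  71  68  70  69  71  71  67  70  69  68  67  73  89 121 145 153]
155 [ 47  46  45  57  79 109 121 125 121 123 120 122 123 123 121 111  73  61
  64  70  70  69  70  68  71  69  63  68  70  69  69  67  82 114 143 154]
170 [ 50  46  54  51  63  92 113 124 127 124 124 125 126 124 124 119  90  67
  67  70  70  74  74  76  75  74  78  76  74  74  76  77  79 112 149 164]
110 [[423.2, 178.8], [422.2, 155.2], [421.1, 130.8]]
125 [[440.6, 176.8], [439.8, 153.2], [439.0, 128.8]]
135 [[452.1, 175.5], [451.6, 151.8], [450.9, 127.5]]
150 [[469.4, 173.5], [469.1, 149.9], [468.8, 125.5]]
[569.46737706 231.79947212 100.        ] 7.491636272032883
[[ 1.     0.014 -0.005]
 [ 0.005  0.007  1.   ]
 [ 0.014 -1.     0.007]] [-0.72  0.39  0.34  1.66 -0.14  1.1  -0.33]
```

The gate touches: nose edge and lug edge coincide within a pixel, and the handle gives a wheel value of 7.49. Moving on to the tap, high and with the fingers closed.

```bash
python3 -m crank '{"travel":[[0,-0.6,0],[0,-1.6,0],[0,-2.6,0],[0,-3.3,-0.4],[0,-3.4,-1.2],[-0.1,-3.4,-2.2],[-0.2,-3.4,-3.3],[-0.3,-3.4,-4.4],[-0.4,-3.4,-5.5],[-0.5,-3.4,-6.6],[-0.6,-3.4,-7.7],[-0.7,-3.4,-8.8],[-0.8,-3.4,-9.9],[-0.9,-3.4,-11],[-1,-3.4,-12.1],[-1,-3.4,-13.2],[-1,-3.4,-14],[-1,-3.4,-14.4],[-1,-3.4,-14.4],[-1,-3.4,-14.4]],"roll":[0,0,0,0,0,0,0,0,0,0,0,0,0,0,0,0,0,0,0,0]}' 0 20
python3 - <<'E'
from h import *
import pickle
c=capture("wrist"); pickle.dump(c,open("w3.pkl","wb")); cv2.imwrite("pics/w3.png",c["image"])
s=sense();print(s["eef_pos"],s["qpos"].round(2),proj(c,(537.7,-203.4,245)))
E
```

```text
clock: 10.95
eef_pos: [537.0, -204.2, 320.6]
tcp_rot: [-0.704, -0.005, -0.003, 0.71]
ft_force: [-0.3, 0.2, -0.5]
opening: 0.6
[ 537.42796657 -203.12526781  320.79517112] [-0.17  0.27  0.58  1.62 -0.17  1.29  0.44] (np.float64(317.4771742745808), np.float64(255.83996603358412))
```

View pics/w3.png

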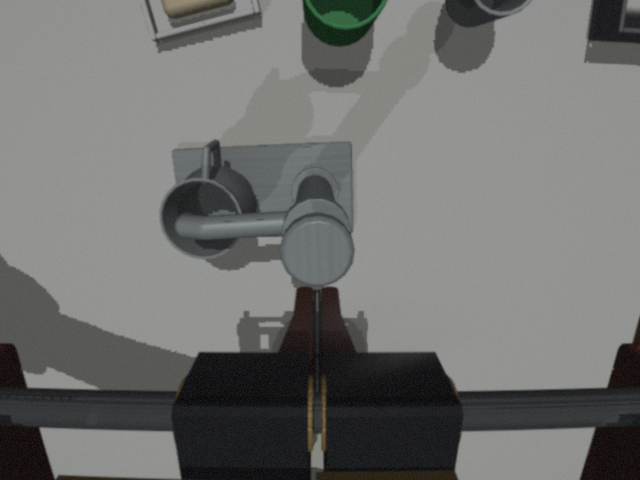

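The plunger top is centred on about (318,249.5), spanning columns 281–354. That puts it around y = -200, against -203 from the top view.

```bash
python3 - <<'E'
from h import *
import pickle
c=pickle.load(open("w3.pkl","rb"));print(onz(c,317.5,249.5,245))
a=[onz(c,*p,12) for p in((174,150),(352,142))];print(a)
d=a[1]-a[0];d/=np.linalg.norm(d);n=np.array([-d[1],d[0],0]);print(a[1]-45*d-55*n)
E
python3 -m crank '{"travel":[[0,0.5,0.07],[0,1.1,0.07],[0,1.7,0.07],[0,2.1,0.07],[0,2.3,0.07],[0,2.3,0.07],[0,2.3,0.07]],"roll":[0,0,0,0,0,0,0]}'
```

```text
[ 537.69547534 -199.20313529  245.        ]
[array([ 374.68013292, -154.94982543,   12.        ]), array([ 580.19895876, -145.95037667,   12.        ])]
[ 537.64812516 -202.86633717   12.        ]
clock: 11.58
eef_pos: [538.5, -200.0, 252.1]
tcp_rot: [-0.704, -0.007, -0.002, 0.71]
ft_force: [0.2, -0.5, 0.6]
opening: 0.3
```

```bash
python3 -m crank '{"travel":[[0,0.08,-0.05],[0,0.16,-0.05],[0,0.24,-0.05],[0,0.3,-0.05],[0,0.3,-0.05],[0,0.3,-0.05]],"roll":[0,0,0,0,0,0]}'
python3 -m crank '{"travel":[[0,0.04,0],[0,0.08,0],[0,0.12,0],[0,0.12,0],[0,0.12,0]],"roll":[0,0,0,0,0]}'
```

```text
clock: 12.08
eef_pos: [539.0, -201.7, 243.5]
tcp_rot: [-0.704, -0.007, -0.003, 0.71]
ft_force: [0.5, -0.4, 3.3]
opening: 0.4
clock: 12.5
eef_pos: [539.0, -201.7, 240.0]
tcp_rot: [-0.704, -0.007, -0.003, 0.71]
ft_force: [0.6, 0.7, 4.4]
opening: 0.4
```

```bash
python3 -m crank '{"travel":[[0,0.06,0],[0,0.12,0],[0,0.18,0],[0,0.23,0],[0,0.23,0],[0,0.23,0],[0,0.23,0],[0,0.23,0]],"roll":[0,0,0,0,0,0,0,0]}'
python3 - <<'E'
from h import *
for i in range(6): capture("top"); s=sense();print(s["eef_pos"].round(2),s["ft_force"].round(2))
for n in("top","wrist"):
    c=capture(n)
    a=c["image"] if n=="wrist" else cv2.resize(c["image"][170:320,180:500],(640,300))
    cv2.imwrite(f"pics/f_{n}.png",a)
a=np.vstack([cv2.resize(cv2.imread("pics/f_top.png"),(640,300)),cv2.resize(cv2.imread("pics/f_wrist.png"),(400,300)) if 0 else cv2.copyMakeBorder(cv2.resize(cv2.imread("pics/f_wrist.png"),(400,300)),0,0,0,240,0)])
cv2.imwrite("pics/final.png",a)
E
```

```text
clock: 13.17
eef_pos: [539.0, -201.7, 233.1]
tcp_rot: [-0.704, -0.007, -0.003, 0.71]
ft_force: [-1.6, -0.4, 6.4]
opening: 0.1
[ 539.05 -201.76  233.14] [-1.28 -0.18  5.7 ]
[ 539.03 -201.73  233.12] [-2.1   0.8   6.13]
[ 539.04 -201.72  233.13] [-1.48  0.87  5.45]
[ 539.02 -201.71  233.12] [-1.69  0.42  7.8 ]
[ 539.03 -201.75  233.13] [-1.42  0.47  5.75]
[ 539.06 -201.69  233.13] [-2.23 -0.13  5.33]
```

View pics/final.png

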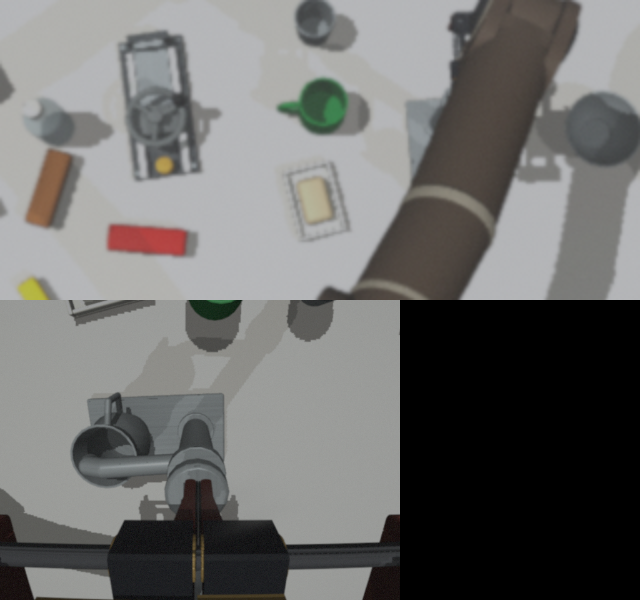

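The fingers stand on the plunger (wrist view, about (197,490) in the composite). The jug is upright under the spout and everything visible is in place.

```bash
python3 -c "from rig import close_job; print(close_job())"
```

```text
the job is handed in; nothing more can be done
None
```

The supply is open and the job is handed in at about 13.6 s, with the arm still holding the tap plunger about halfway down.

- **Handwheel:** I gripped the spinner handle and wound it clockwise until it met a hard stop, at about 22 N. After letting go, the wrist picture put the wheel at about 7.49 rad of 7.5. It also showed the gate's nose against the stop lug to within about a pixel (roughly 1 mm).
- **Plunger:** I pressed it with closed fingers. The tool tip settled at 233.1 mm, 11.9 mm below the plunger's rest height. The upward force was about 6 N, with readings from 5.3 to 7.8 N, against 6.6 N expected.
- **Other things:** In the last pictures the jug stands under the spout and I saw nothing displaced. The arm hid part of the tap from the top camera, so I checked the jug in the wrist view.

**Disagreement:** my estimates of the plunger's y position ranged from -199 to -203 mm. I pressed at about -202 mm, well within its 40 mm flat top.

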